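Load heat-sinks into the gravity feed track

TASK

Load the gravity feed track with the three heat-sinks: lay the one from the bench flat in the blue loading tray in line behind the other two, with its brass stud to the rear like theirs. Then slide the tray up the shelf by its rear handle bar until its front foot rests gently against the dark steel guide rail, and tip it against the rail so that all three slide in single file, stud ends last, down the channel to the end stop. Lower the tray flat on the shelf again and leave the other things on the bench where they are.

Things in the scene. Friction and masses are not known exactly. Their poses are not given: they have to be found in the camera images.
- track: Fixed gravity feed track. Origin on the bench; x points downstream, z up. A dark steel guide rail (8 mm high, 5 mm thick, 130 mm long, a black thumbscrew at each end) lies across the front end of the shelf beside it. The rail is adjustable: its upstream face stands anywhere from x = -12 to 12 mm; its setting is not reported, it is found by touch. It stays as set.
- channel: Part of the track: white-floored channel with aluminium walls, sloping 0.30 rad; heat-sinks run down it by themselves. Origin on the floor's middle line at the face of the end stop; x downstream along the slope, z square to the floor. The mouth is at x = -245 mm (track frame: x 15, z 106 mm); inner width 46 mm, flared to 80 mm over the first 55 mm; walls 28 mm high.
- shelf: Fixed, smooth aluminium infeed shelf on which the tray stands; same origin and axes as the track. Top at z = 110 mm, from x = -310 to 13 mm, 145 mm wide.
- tray: Shallow blue tray, 0.35 kg, open in front. Origin at its toe: middle of the lower front edge of the front foot, on the shelf; x to the open front, z up. Floor top z = 17 mm, x = -212 to 26 (a lip that passes over the rail); inner width 48; walls up to z = 29, rear wall to z = 34. Heat-sinks start to slide at a tilt of about 10 to 18 degrees; tip it 35 degrees at most.
- tray_bar (a point): Middle of the tray's handle bar: round, black, 12 mm thick, 54 mm free length along the tray's y, at x = -262, z = 34 mm in the tray's frame, on two steel arms; 41 mm clear between it and the rear wall. It turns in the fingers as the tray tips about its toe.
- sink_a: Heat-sink, 62 mm long (x), 40 wide (y), 36 high, about 0.11 kg. Origin in the middle of its underside, z up. Silver fins along x from x = -15 to 31 mm on a 7 mm black base; grip across the 40 mm. At the -x end a bare ledge with a brass stud (9 mm thick, 10 mm tall, at x = -23). At the start in the front of the tray, x to the open front.
- sink_b: Heat-sink like sink_a, lying in the tray behind sink_a, its x towards the front. Behind it is free space for one more.
- sink_c: Heat-sink like sink_a, lying on its base on the bench (cardboard), to the robot's right beyond the track's lower end, turned by up to 1.1 rad from the track's x.
- screwdriver: Screwdriver with a green handle lying on the bench; leave it.
- glue_bottle: White bottle with red cap, 95 mm tall, standing; leave it.
- transformer: Yellow toroidal transformer, 100 mm diameter, 45 mm high; leave it.
- screw_bin: Blue bin of screws, 100 x 150 x 55 mm; leave it.
- volume_knob: Aluminium volume knob, 42 mm diameter, 24 mm high; leave it.
Mind the look-alikes: they are no part of the job. Leave any green or turquoise look-alike of the sink_b alone.

How it is judged:
On the way, in this order (a step that is already met when the one before it is completed fails the run):
1. the third heat-sink lies flat in the tray behind the others, in line, stud to the rear, released (x of sink_c in the frame of tray between -0.19 and -0.125 m and z of sink_c in the frame of tray between 0.013 and 0.021 m and angle between the x axis of sink_c and the x axis of tray, either way round below 0.2 rad and x of channel in the frame of sink_c above 0 m and contact force between the fingers and sink_c below 0.1 N), for 0.2 s.
2. the tray is tipped with its foot on the shelf and against the guide rail (angle between tray's own z axis and vertical above 0.17 rad and contact force between tray and track above 0.3 N and z of tray in the frame of track below 0.115 m and x of tray in the frame of track above -0.016 m), for 0.1 s.
At the end, for the whole second after the job is handed in: All three heat-sinks rest on the channel floor in single file against the end stop (all within 201 mm of it), within 0.12 rad of its direction, stud ends upstream; the tray stands flat and at rest on the shelf (tilt under 0.04 rad), within 90 mm of the rail and 35 mm of the middle line (x of sink_a in the frame of channel between -0.17 and -0.026 m and y of sink_a in the frame of channel between -0.006 and 0.006 m and z of sink_a in the frame of channel between -0.004 and 0.005 m and angle between the x axis of each of sink_a, sink_b, sink_c and the x axis of channel, either way round below 0.12 rad and x of channel in the frame of sink_a above 0 m and linear speed of each of sink_a, sink_b, sink_c, tray below 0.02 m/s and x of sink_b in the frame of channel between -0.17 and -0.026 m and y of sink_b in the frame of channel between -0.006 and 0.006 m and z of sink_b in the frame of channel between -0.004 and 0.005 m and x of channel in the frame of sink_b above 0 m and x of sink_c in the frame of channel between -0.17 and -0.026 m and y of sink_c in the frame of channel between -0.006 and 0.006 m and z of sink_c in the frame of channel between -0.004 and 0.005 m and x of channel in the frame of sink_c above 0 m and angle between tray's own z axis and vertical below 0.04 rad and z of tray in the frame of shelf between 0.106 and 0.114 m and x of tray in the frame of shelf between -0.09 and 0.018 m and y of tray in the frame of shelf between -0.035 and 0.035 m); the robot touches nothing.
It fails at once if the tray is pushed hard against the guide rail or channel (over 20 N) (contact force between tray and track above 20 N).
It fails at once if another thing on the bench is moved by more than 20 mm (distance of any of screwdriver, glue_bottle, transformer, screw_bin, volume_knob from where it was at the start of the episode above 0.02 m).
It also fails if it takes over 64 s, if anything falls off the work surface, if the arm or the gripper's body presses on something with over 40 N, if the wrist force passes 120 N, or if a joint passes its speed limit or range.

ROBOT

A 6-joint arm with a two-finger parallel gripper is mounted at the origin on the work surface. World frame = base frame: x ahead of the robot, y to its left, z up, the work surface at z = 0. Lengths are in m, angles in rad, forces in N, time in s.
With the tool pointing down it reaches from about 0.35 to 0.875 m from the base axis. Payload 15.5 kg.
Tool frame: the origin (TCP) lies at the very end of the fingers, on their centre line; the grasp point (between the pads) lies 19 mm behind it; z points along the fingers, y is the line along which they close (so a half turn about z gives the same grasp; the last joint's range is limited). The gripper opens to 85 mm and grips with 20 to 120 N. Pads are 22 mm wide; open, the fingers measure 114 mm over their backs; the gripper's body (76 mm by 85 mm) begins 54 mm behind the grasp point. The pads swing forward as they close: fully open they stand 13 mm farther back than shut.
Start: joints at [-0.096, 0.494, 1.345, -0, 1.302, -0.096], TCP at [0.625, 0, 0.231] pointing down, gripper open.
Joint ranges: [-2.91, 2.91], [-0.82, 2.16], [0.22, 2.67], [-1.22, 4.37], [0.12, 2.79], [-3.08, 3.08]. Speed limits (rad/s): [1.89, 1.89, 2.57, 3.01, 3.01, 3.01].

INTERFACE

Orientations are given as a unit quaternion [x, y, z, w].
In Python, from plant import monitor, capture, workorder, cut_out, mark_of gives the robot as it stands.
- The arm moves only by the tool apply_moves, never from a script. Its argument "deltas" is a list that holds one entry, the list of rows, each a list of 4 numbers: the shift along the tool's x, y, z in mm, then the turn about the tool's z in rad. In form: [[[dx, dy, dz, roll], ...]]. A call has 1 to 5 rows; each row shifts and turns the commanded pose from where the row before left it, along the tool's axes as they then stand; what a row does not reach is not made up. A row lasts 1/8 s, in which the tool goes at most 62.5 mm and 10.7 degrees, less where a joint would pass 70% of its speed; a pose out of reach is approached as far as the arm can. A call is refused whole if a number of a shift passes 62.5 or a number of a turn 0.188, either way. A call with a gripper value outside its range is refused whole. "fingers" is the finger opening in mm, from 0 to 85.4, set as the call begins (left out, the last holds). The fingers move at their own pace and stop on an object; "newtons" is the grip in N (left out, the last holds). Time passes only in rows, so rows that do not move let the fingers close. It gives the time, the measured TCP pose, the force, the opening and the grip force at its end, in the units of the state.
- monitor.read_state(): the state, without advancing time (a new reading comes with each control period).
- capture(name): name is "scene" or "side" or "wrist"; returns a dict with "image" (480x640x3 uint8, red, green, blue), "intrinsics" (3x3 intrinsics, pixels), "R" (3x3) and "t" (3): a world point X has camera coordinates R X + t; the wrist camera has in their place "tool_from_camera" (4x4, takes a point from camera to tool coordinates, whose origin is the TCP and whose axes are the flange's). Camera axes: x right, y down, z forward; pixel columns grow to the right and rows downward; lengths in m; the calibration is good to about 2 mm. The wrist camera is an equidistant fisheye: a pixel r from the principal point sees the ray r / f radians off the axis. A picture is of the moment at which its call begins: read the wrist's pose just before it. There is no depth.
- workorder.hand_in(): hands the job in; it is judged then, once.
Trained networks look in a picture, given as the dict that the camera call returned (one of the last four; its "shot" number tells which), for a name from the list of things; names that differ only in an ending like _2 or _b are one class to them, and where a whole thing is asked for, a point or a joint stands for the part that bears it (a point fixed in the world has none). Each returns a list of dicts, best first, with "p" (0 to 1); they miss things now and then, are a little off and sometimes report something else, mostly with a low value. They report only what shows in the picture. A call takes as long as a camera call. They do not tell look-alikes from the thing itself.
- cut_out(picture, query): "region" (480x640 bool, what is visible of it) and "at" ([column, row] in pixels, amid what is visible of it).
- mark_of(picture, query): "at" ([column, row] in pixels: a listed point, or the origin of a listed thing).
The state is a dict: "time_s": time; "joints": joint angles; "qvel": joint speeds; "joint_efforts": joint torques, N m; "tool_pos": TCP position; "tcp_rot": TCP orientation; "ft_force": force on the tool from outside, world axes, zero at the start; "torque": the same for the moment, N m; "opening": finger opening in m; "grasp_force": force on a finger pad.
Only numpy, scipy, OpenCV 4.12 (cv2) and the standard library are available. Lean on these libraries where they do the work, as an engineer would, in place of code of your own. Each camera call takes 0.05 s, during which the arm holds its last target. There are 200 camera calls.

## Working session

There is one attempt and no reset: what is moved stays moved. The work goes in short steps, Python scripts to look and compute and a tool call to move; the robot and the scene stay as the last step left them, time stands still between calls to the robot, and variables do not carry over. Pictures are saved under pics/ and viewed, at most 10 in all, crops included, and the job is handed in when it is done.

Besides the shell and the picture viewer there is one more tool, called after ">>>" by a JSON object that holds its "api" and its "payload", one argument or row to a line. apply_moves: Moves the arm, as the interface text tells. Its arguments: {"type":"object","properties":{"deltas":{"type":"array","items":{"type":"array","items":{"type":"array","items":{"type":"number"}}}},"fingers":{"type":"number"},"newtons":{"type":"number"}},"required":["deltas"]}

```bash
mkdir -p pics; ls; cat > h.py <<'E'
import numpy as np, cv2
from scipy.spatial.transform import Rotation as Rn
from scipy.optimize import least_squares
from plant import monitor, capture, workorder, cut_out, mark_of
def st():
    s=monitor.read_state(); return s
def ray(pic,uv,s=None):
    K=np.array(pic["intrinsics"]); 
    x=(uv[0]-K[0,2])/K[0,0]; y=(uv[1]-K[1,2])/K[1,1]
    if "R" in pic:
        R=np.array(pic["R"]);t=np.array(pic["t"])
        d=R.T@np.array([x,y,1]); return -R.T@t, d/np.linalg.norm(d)
    r=np.hypot(x,y); d=np.array([np.sin(r)*x/r,np.sin(r)*y/r,np.cos(r)]) if r>1e-9 else np.array([0,0,1.])
    T=np.array(pic["tool_from_camera"]); W=Rn.from_quat(s["tcp_rot"]).as_matrix()
    return W@T[:3,3]+np.array(s["tool_pos"]), W@T[:3,:3]@d
def atz(rr,z):
    o,d=rr; return o+d*(z-o[2])/d[2]
def tri(rs):
    A=sum(np.eye(3)-np.outer(d,d) for o,d in rs); b=sum((np.eye(3)-np.outer(d,d))@o for o,d in rs)
    p=np.linalg.solve(A,b); return p,[np.linalg.norm((np.eye(3)-np.outer(d,d))@(p-o)) for o,d in rs]
def proj(pic,X,s=None):
    X=np.array(X,float);K=np.array(pic["intrinsics"])
    if "R" in pic:
        c=np.array(pic["R"])@X+np.array(pic["t"]); return K[0,0]*c[0]/c[2]+K[0,2],K[1,1]*c[1]/c[2]+K[1,2]
    T=np.array(pic["tool_from_camera"]); W=Rn.from_quat(s["tcp_rot"]).as_matrix()
    c=T[:3,:3].T@(W.T@(X-np.array(s["tool_pos"]))-T[:3,3]); r=np.hypot(c[0],c[1]); a=np.arctan2(r,c[2])
    return K[0,0]*a*c[0]/r+K[0,2],K[1,1]*a*c[1]/r+K[1,2]
def save(pic,name): cv2.imwrite("pics/"+name,cv2.cvtColor(np.array(pic["image"]),cv2.COLOR_RGB2BGR))
E
python3 - <<'E'
from h import *
s=st(); print(s)
P={}
for n in("scene","side","wrist"):
    p=capture(n); save(p,n+"0.png"); P[n]=p
    if "R" in p: print(n,(-np.array(p["R"]).T@np.array(p["t"])).round(3), np.array(p["R"])[2].round(2))
    else: print(np.array(p["tool_from_camera"]).round(3),np.array(p["intrinsics"]).round(1))
for n in P:
    for q in("track","channel","shelf","tray","tray_bar","sink_a","sink_c"):
        print(n,q,[(np.round(d["at"]),round(d["p"],2)) for d in mark_of(P[n],q)])
im=np.hstack([cv2.imread("pics/scene0.png"),cv2.imread("pics/side0.png")])
E
```

```text
pics
{'time_s': 0.0, 'joints': array([-9.54933825e-02,  4.94173808e-01,  1.34612160e+00, -3.48460353e-05,
        1.30245813e+00, -9.54681024e-02]), 'qvel': array([-0.00045851, -0.00013104, -0.00082903,  0.00184957,  0.00098322,
        0.00181881]), 'joint_efforts': array([-2.68344644e-03, -8.82162237e+01, -3.83866239e+01, -4.40739132e-04,
        1.02696815e-02,  1.38197843e-04]), 'tool_pos': array([6.24658495e-01, 2.87302875e-05, 2.30709296e-01]), 'tcp_rot': array([ 7.07112327e-01,  7.07100997e-01, -3.82391240e-04, -4.37003284e-04]), 'ft_force': array([ 0.09642195,  0.66845987, -0.5740473 ]), 'torque': array([-0.01668117, -0.00324295,  0.01468239]), 'grasp_force': 0.0, 'opening': 0.08521966040357153}
scene [ 1.249 -0.449  0.643] [-0.71  0.46 -0.54]
side [0.378 0.626 0.787] [ 0.19 -0.68 -0.71]
[[ 0.001 -0.957 -0.291  0.073]
 [ 1.     0.001  0.     0.   ]
 [-0.    -0.291  0.957 -0.142]
 [ 0.     0.     0.     1.   ]] [[371.6   0.  316.7]
 [  0.  371.6 238.8]
 [  0.    0.    1. ]]
scene track [(array([332., 281.]), 0.78)]
scene channel [(array([220., 300.]), 0.66), (array([123., 335.
[... 836 characters left out ...]
93.]), 0.83), (array([367., 361.]), 0.78), (array([215., 345.]), 0.7)]
side sink_c [(array([376., 186.]), 0.96), (array([283., 320.]), 0.88), (array([297., 293.]), 0.83), (array([367., 361.]), 0.78), (array([215., 345.]), 0.7)]
wrist track [(array([202.,  95.]), 0.31)]
wrist channel [(array([229., 378.]), 0.6)]
wrist shelf [(array([232., 162.]), 0.93)]
wrist tray [(array([204.,  98.]), 0.81), (array([233., 158.]), 0.43)]
wrist tray_bar []
wrist sink_a [(array([385., 115.]), 0.67), (array([107.,  55.]), 0.66), (array([390.,   4.]), 0.63), (array([199.,  46.]), 0.6)]
wrist sink_c [(array([385., 115.]), 0.67), (array([107.,  55.]), 0.66), (array([390.,   4.]), 0.63), (array([199.,  46.]), 0.6)]
```

View pics/scene0.png

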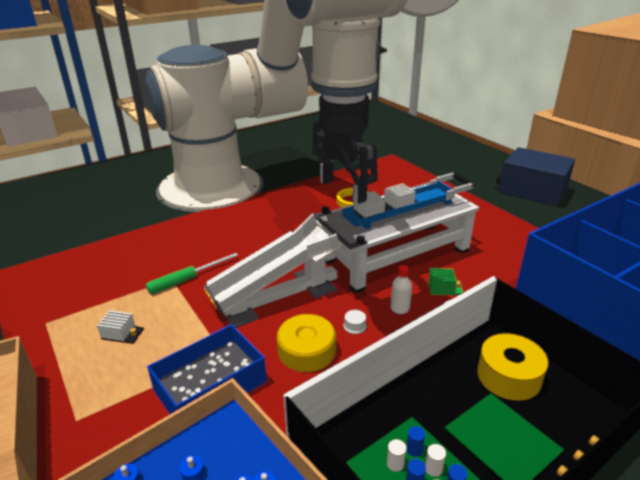

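View pics/side0.png

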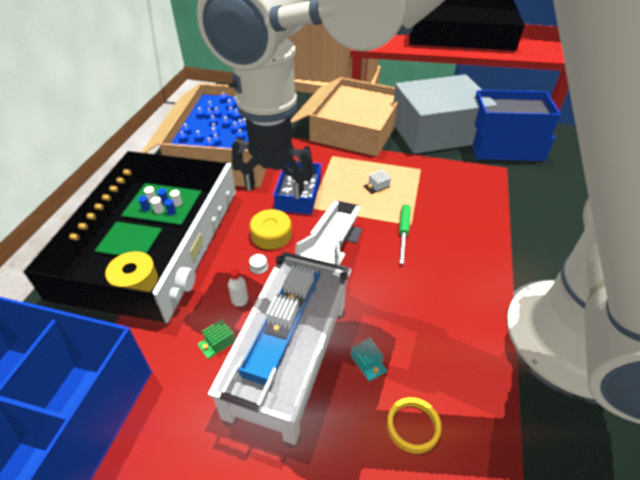

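Scene view: candidates for the third heat-sink are the silver one on cardboard (scene 118,326; side 378,181), the two in the tray (scene 371,205 / 400,195), green (scene 443,282) and turquoise (side 368,358) look-alikes. The one on the cardboard is the choice, with its brass stud at scene (135,331).

```bash
python3 - <<'E'
from h import *
a=capture("scene");b=capture("side")
def T(n,u,v):
    p,e=tri([ray(a,u),ray(b,v)]); print(n,p.round(4),np.round(e,4)); return p
f=lambda n:(mark_of(a,n),mark_of(b,n))
for n in("track","channel","shelf","tray","tray_bar"):
    A,B=f(n); T(n,A[0]["at"],B[0]["at"])
A,B=f("sink_a")
T("c",[d for d in A if d["at"][0]<200][0]["at"],min(B,key=lambda d:d["at"][1])["at"])
for d in A:
  for e in B:
    p,er=tri([ray(a,d["at"]),ray(b,e["at"])])
    if max(er)<.008: print("sink?",d["at"],e["at"],p.round(3),np.round(er,4))
im=np.array(a["image"])[295:355,85:165]; im2=np.array(b["image"])[155:205,345:425]
o=np.hstack([cv2.resize(im,(400,300),interpolation=2),cv2.resize(im2,(400,300),interpolation=2)])
cv2.imwrite("pics/c.png",o[:,:,::-1])
E
```

```text
Traceback (most recent call last):
IndexError: list index out of range
```

```bash
python3 - <<'E'
from h import *
a=capture("scene");b=capture("side")
def T(n,u,v):
    p,e=tri([ray(a,u),ray(b,v)]); print(n,p.round(4),np.round(e,4)); return p
f=lambda n:(mark_of(a,n),mark_of(b,n))
for n in("track","channel","shelf","tray","tray_bar"):
    A,B=f(n)
    if A and B: T(n,A[0]["at"],B[0]["at"])
    else: print(n,len(A),len(B))
A,B=f("sink_a")
for d in A:
  for e in B:
    p,er=tri([ray(a,d["at"]),ray(b,e["at"])])
    if max(er)<.008: print("sink?",d["at"],e["at"],p.round(3),np.round(er,4))
im=np.array(a["image"])[295:355,85:165]; im2=np.array(b["image"])[155:205,345:425]
o=np.hstack([cv2.resize(im,(400,300),interpolation=2),cv2.resize(im2,(400,300),interpolation=2)])
cv2.imwrite("pics/c.png",o[:,:,::-1])
E
```

```text
track 2 0
channel [ 0.5207 -0.2027  0.0357] [0.0049 0.0049]
shelf [0.5362 0.0491 0.0049] [0.0026 0.0026]
tray [0.5468 0.0991 0.1019] [0.0002 0.0002]
tray_bar [0.5728 0.2825 0.1896] [0.0461 0.0461]
sink? [446.5, 289.4] [214.9, 343.7] [ 0.698  0.205 -0.   ] [0.0007 0.0007]
sink? [373.6, 211.3] [295.7, 290.8] [0.547 0.133 0.13 ] [0.0009 0.0009]
sink? [120.9, 337.4] [376.5, 185.1] [ 0.47  -0.376 -0.001] [0.0013 0.0013]
sink? [400.5, 207.9] [280.1, 323.3] [0.554 0.2   0.119] [0.0027 0.0027]
```

View pics/c.png

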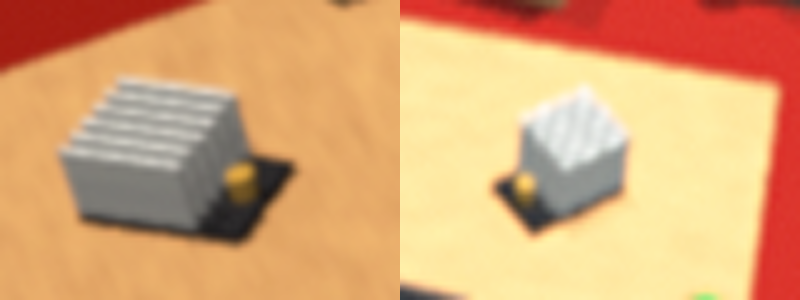

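The crop shows the silver heat-sink on cardboard with brass stud; studs at scene (133,331) and side (370,186). It is the right one.

```bash
python3 - <<'E'
from h import *
a=capture("scene");b=capture("side")
p,e=tri([ray(a,(133,331.5)),ray(b,(370,186.5))]); print(p,e)
c=np.array([.47,-.376]); print(np.arctan2(*(c-p[:2])[::-1]))
# fit track pose from marks: origin & channel stop
def mk(q,pic,k=0): 
    r=mark_of(pic,q); return [(np.round(d["at"],1),round(d["p"],2)) for d in r]
print(mk("tray_bar",a),mk("tray_bar",b))
E
```

```text
[ 0.48407093 -0.35365001  0.01037672] [np.float64(0.0010015768801700784), np.float64(0.0010015768801700528)]
-2.132676798686513
[(array([460.5, 179.4]), 0.77)] [(array([239.4, 404.9]), 0.76)]
```

>>> {"api": "apply_moves", "payload": {
  "deltas": [
    [[-50,-22,0,0],[-55,-22,0,0],[-55,-22,0,0],[-55,-22,0,0],[-55,-22,0,0]]
  ]
}}

```text
time_s: 2.92
tool_pos: [0.5141, -0.2717, 0.2314]
tcp_rot: [0.707, 0.707, 0.0, 0.0]
ft_force: [1.3, -0.8, -0.3]
opening: 0.0853
grasp_force: 0.0
```

>>> {"api": "apply_moves", "payload": {
  "deltas": [
    [[-55,-22,0,0],[-51,-23,0,0],[0,0,0,0]]
  ]
}}

```text
time_s: 3.3
tool_pos: [0.4684, -0.3794, 0.2312]
tcp_rot: [0.709, 0.706, -0.0, 0.0]
ft_force: [-0.4, 0.4, -1.3]
opening: 0.0852
grasp_force: 0.0
```

```bash
python3 - <<'E'
from h import *
s=st(); p=capture("wrist"); save(p,"w1.png"); print(s["time_s"],s["tool_pos"],s["joints"])
print([(d["at"],round(d["p"],2),atz(ray(p,d["at"],s),0).round(4)) for d in mark_of(p,"sink_c")])
E
```

```text
3.3 [ 0.46835972 -0.37936313  0.23116871] [-7.79503673e-01  4.61906609e-01  1.40335624e+00 -6.36881815e-04
  1.27577065e+00 -7.75213900e-01]
[([316.6, 192.1], 0.77, array([ 0.4684, -0.3711,  0.    ]))]
```

View pics/w1.png

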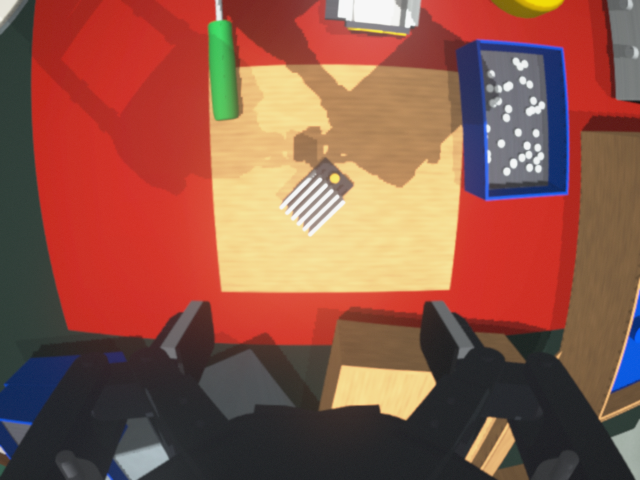

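Wrist view: sink_c's fins around (315,205), front corners near (280,207) and (311,235), stud at (335,178) — stud toward +y/+x.

```bash
python3 - <<'E'
from h import *
s=st(); p=capture("wrist")
im=np.array(p["image"]).astype(int)
r=cut_out(p,"sink_c"); m=r[0]["region"]; print(r[0]["p"],m.sum())
# bright fins
mx=im.max(2);mn=im.min(2)
ys,xs=np.nonzero(cv2.dilate(m.astype(np.uint8),np.ones((9,9)))&(im[:,:,0]>im[:,:,2]+60)&(im[:,:,0]>150)&(im[:,:,2]<80)); print("brass",xs.mean(),ys.mean(),len(xs))
C=cv2.boxPoints(cv2.minAreaRect(np.argwhere(m)[:,::-1].astype(np.float32))); print(C.round(1))
# model fit: rendered silhouette (convex hull of box-corners) vs. region IoU
def pts(x,y,t):
    L=[]
    for (x0,x1,z0,z1) in((-.031,.031,0,.007),(-.015,.031,.007,.036)):
        L+= [(X,Y,Z) for X in(x0,x1) for Y in(-.02,.02) for Z in(z0,z1)]
    L=np.array(L); c,S=np.cos(t),np.sin(t)
    return np.c_[x+c*L[:,0]-S*L[:,1],y+S*L[:,0]+c*L[:,1],L[:,2]]
k=8; x0,y0=250,130
M=cv2.resize(m[y0:y0+140,x0:x0+140].astype(np.uint8),None,fx=k,fy=k,interpolation=0)
def cost(v):
    I=np.zeros_like(M); q=np.array([proj(p,X,s) for X in pts(*v)]); q=((q-[x0,y0]+.5)*k).astype(np.int32)
    for g in(q[:8],q[8:]): cv2.fillConvexPoly(I,cv2.convexHull(g),1)
    return 1-(I&M).sum()/(I|M).sum()
from scipy.optimize import minimize
b=min((minimize(cost,(.468,-.374,t),method="Nelder-Mead",options=dict(initial_simplex=np.array([(.468,-.374,t),(.474,-.374,t),(.468,-.368,t),(.468,-.374,t+.1)]))) for t in(-2.0,-2.15,-2.3)),key=lambda o:o.fun)
print(b.x,b.fun)
print("stud pred",proj(p,[b.x[0]-.023*np.cos(b.x[2]),b.x[1]-.023*np.sin(b.x[2]),.017],s))
E
```

```text
0.91 2799
brass 331.0 177.0 1
[[276.5 207.5]
 [323.5 160.5]
 [355.5 192.5]
 [308.5 239.5]]
[ 0.46984891 -0.37066352 -2.35579378] 0.06768675176653549
stud pred (np.float64(333.4972344150808), np.float64(181.63794448951063))
```

>>> {"api": "apply_moves", "payload": {
  "deltas": [
    [[5,-2,20,0.157],[0,0,20,0.157],[0,0,25,0.157],[0,0,25,0.157],[0,0,25,0.157]]
  ],
  "fingers": 70,
  "newtons": 30
}}

```text
time_s: 4.12
tool_pos: [0.4688, -0.3697, 0.1157]
tcp_rot: [0.924, 0.381, 0.0, 0.0]
ft_force: [-0.7, -0.0, -0.0]
opening: 0.07
grasp_force: 0.0
```

>>> {"api": "apply_moves", "payload": {
  "deltas": [
    [[0,0,0,0],[0,0,0,0]]
  ]
}}

```text
time_s: 4.38
tool_pos: [0.4687, -0.3707, 0.1172]
tcp_rot: [0.923, 0.385, 0.0, 0.0]
ft_force: [-0.6, -0.1, 0.8]
opening: 0.0699
grasp_force: 0.0
```

```bash
python3 - <<'E'
from h import *
s=st(); p=capture("wrist"); save(p,"w2.png"); print(s["time_s"],s["tool_pos"],s["opening"],Rn.from_quat(s["tcp_rot"]).as_matrix().round(3))
print([(d["at"],round(d["p"],2),atz(ray(p,d["at"],s),0).round(4)) for d in mark_of(p,"sink_c")])
E
```

```text
4.375 [ 0.46869955 -0.37070531  0.11723266] 0.06989228303075834 [[ 0.704  0.711  0.001]
 [ 0.711 -0.704 -0.001]
 [ 0.     0.001 -1.   ]]
[([315.6, 230.8], 0.84, array([ 0.4692, -0.371 ,  0.    ])), ([77.2, 161.8], 0.49, array([ 0.3738, -0.1941,  0.    ]))]
```

View pics/w2.png

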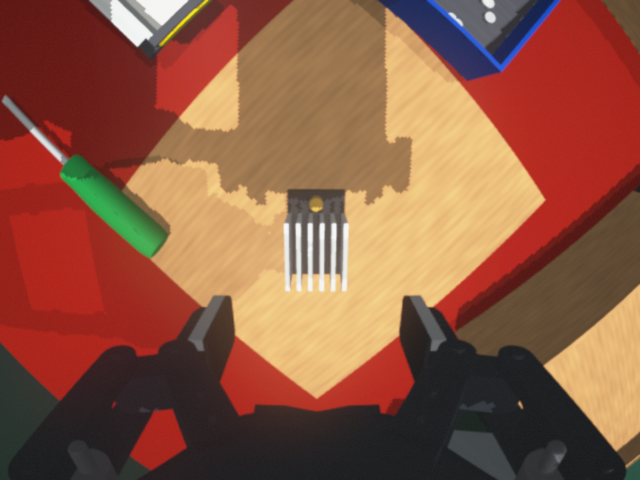

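Wrist view: sink square to the fingers, centred (columns 285–347 about 316), stud at (316,204). Descend and grip.

>>> {"api": "apply_moves", "payload": {
  "deltas": [
    [[-4,0,35,0],[0,0,40,0],[0,0,22,0],[0,0,6,0],[0,0,0,0]]
  ]
}}

```text
time_s: 5.1
tool_pos: [0.4656, -0.3742, 0.014]
tcp_rot: [0.924, 0.383, 0.0, 0.0]
ft_force: [0.3, 0.8, 0.4]
opening: 0.07
grasp_force: 0.0
```

>>> {"api": "apply_moves", "payload": {
  "deltas": [
    [[0,0,0,0],[0,0,0,0],[0,0,0,0],[0,0,0,0]]
  ],
  "fingers": 20,
  "newtons": 35
}}

```text
time_s: 5.6
tool_pos: [0.4656, -0.3742, 0.0143]
tcp_rot: [0.924, 0.383, 0.0, 0.001]
ft_force: [-0.2, 1.5, 8.6]
opening: 0.0393
grasp_force: 34.5
```

>>> {"api": "apply_moves", "payload": {
  "deltas": [
    [[0,0,-30,0],[0,0,-55,0],[0,0,-55,-0.14],[0,0,-55,-0.145],[0,0,-50,-0.145]]
  ]
}}

```text
time_s: 6.22
tool_pos: [0.465, -0.3736, 0.2609]
tcp_rot: [0.819, 0.573, 0.0, 0.001]
ft_force: [1.4, -0.4, -0.5]
opening: 0.0393
grasp_force: 36.6
```

>>> {"api": "apply_moves", "payload": {
  "deltas": [
    [[0,0,-20,-0.145],[0,0,0,-0.15],[40,10,0,0],[60,10,0,0],[60,10,0,0]]
  ]
}}

```text
time_s: 6.85
tool_pos: [0.5047, -0.2143, 0.2787]
tcp_rot: [0.728, 0.685, 0.0, 0.0]
ft_force: [1.0, -0.7, -1.1]
opening: 0.0393
grasp_force: 36.7
```

>>> {"api": "apply_moves", "payload": {
  "deltas": [
    [[60,10,0,0],[60,10,0,0],[60,10,0,0],[60,10,0,0],[60,0,0,0]]
  ]
}}

```text
time_s: 7.48
tool_pos: [0.5629, 0.0832, 0.2787]
tcp_rot: [0.728, 0.686, 0.0, 0.0]
ft_force: [0.5, -1.0, -1.0]
opening: 0.0396
grasp_force: 36.7
```

```bash
python3 - <<'E'
from h import *
s=st(); print(s["time_s"],s["tool_pos"],s["opening"],s["grasp_force"]); p=capture("wrist"); save(p,"w3.png")
E
```

```text
7.475 [0.56288436 0.08317794 0.27870299] 0.03961955154018038 36.658989787101746
```

View pics/w3.png

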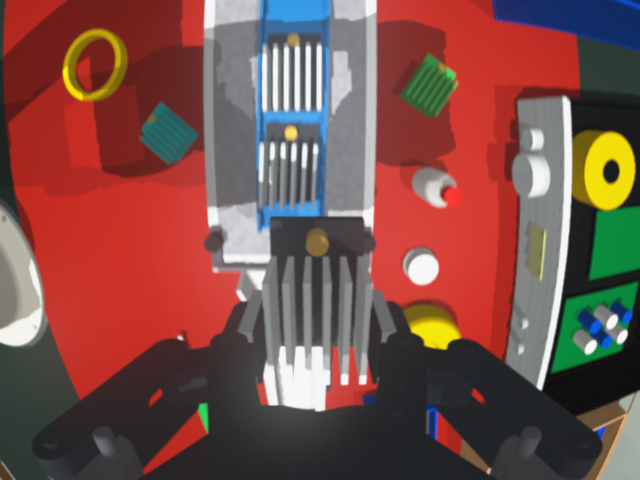

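Wrist view: the held sink is square in the fingers; sink_a stud at (290,132), sink_b stud at (293,41), tray slightly left of the tool centreline. Move upstream for a second view.

>>> {"api": "apply_moves", "payload": {
  "deltas": [
    [[55,-10,0,0],[55,-5,0,0],[0,0,0,0]]
  ]
}}

```text
time_s: 7.9
tool_pos: [0.5535, 0.1951, 0.2785]
tcp_rot: [0.727, 0.687, 0.0, -0.0]
ft_force: [0.8, -0.5, -0.9]
opening: 0.0396
grasp_force: 36.6
```

```bash
python3 - <<'E'
from h import *
s=st(); print(s["time_s"],s["tool_pos"],Rn.from_quat(s["tcp_rot"]).as_matrix()[:2,0]); p=capture("wrist"); save(p,"w4.png")
for q in("tray","tray_bar","shelf","sink_a"):
    print(q,[(d["at"],round(d["p"],2)) for d in mark_of(p,q)])
E
```

```text
7.9 [0.5535149  0.1951098  0.27853458] [0.05591902 0.99843502]
tray []
tray_bar [([321.6, 3.2], 0.82)]
shelf []
sink_a [([316.7, 212.4], 0.84), ([313.8, 281.2], 0.74), ([435.9, 180.0], 0.59)]
```

View pics/w4.png

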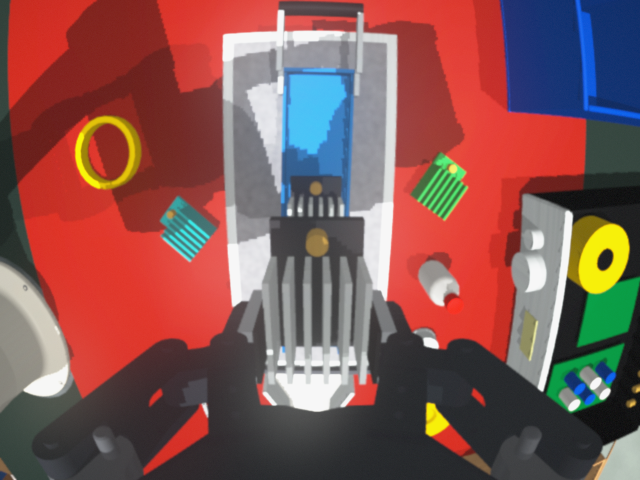

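Second wrist view: sink_b stud at (316,187), tray rear wall top corners (287,70)/(353,70), bar ends (280,8)/(363,8), free floor behind sink_b.

```bash
python3 - <<'E'
from h import *
s=st(); p=capture("wrist")
s1=dict(s); s1["tool_pos"]=[0.56288436,0.08317794,0.27870299]; s1["tcp_rot"]=[0.728,0.686,0,0]
print("studb",tri([ray(p,(316,187),s),ray(p,(293.5,40.5),s1)]))
studa=atz(ray(p,(290.5,132),s1),.144);print("studa@.144",studa, "studb", atz(ray(p,(293.5,40.5),s1),.144),atz(ray(p,(316,187),s),.144))
for n,uv,z in(("rw l",(286,70),.144),("rw r",(354,70),.144),("bar l",(281,9),.15),("bar r",(363,9),.15),("floor? wall l lower",(279.5,210),.139),("wall r lower",(350.5,210),.139)):
    print(n,atz(ray(p,uv,s),z).round(4))
print("bar tri?", atz(ray(p,(321.6,6),s),.144))
# held sink stud
W=Rn.from_quat(s["tcp_rot"]).as_matrix()
for z in(.269,.28): 
    q=atz(ray(p,(317,242),s),z); print("heldstud tool",z,(W.T@(q-s["tool_pos"])).round(4))
E
```

```text
studb (array([0.55538492, 0.22130286, 0.1546601 ]), [np.float64(0.0005439632335889237), np.float64(0.0005439632335891333)])
studa@.144 [0.5479748  0.15459279 0.144     ] studb [0.55434246 0.22388497 0.144     ] [0.55580695 0.21967594 0.144     ]
rw l [0.5393 0.309  0.144 ]
rw r [0.5889 0.3061 0.144 ]
bar l [0.5387 0.3556 0.15  ]
bar r [0.5979 0.3524 0.15  ]
floor? wall l lower [0.5263 0.2026 0.139 ]
wall r lower [0.5814 0.1993 0.139 ]
bar tri? [0.56828908 0.35781986 0.144     ]
heldstud tool 0.269 [0.0249 0.0003 0.0094]
heldstud tool 0.28 [ 0.0284  0.0003 -0.0016]
```

>>> {"api": "apply_moves", "payload": {
  "deltas": [
    [[30,1,0,0.036],[33,-1,20,0],[0,0,40,0],[0,0,32,0],[0,0,0,0]]
  ]
}}

```text
time_s: 8.82
tool_pos: [0.5582, 0.2535, 0.1844]
tcp_rot: [0.741, 0.672, -0.002, -0.001]
ft_force: [0.4, 0.1, -1.2]
opening: 0.0392
grasp_force: 36.5
```

```bash
python3 - <<'E'
from h import *
s=st(); print(s["time_s"],s["tool_pos"],Rn.from_quat(s["tcp_rot"]).as_matrix()[:2,0]); p=capture("wrist"); save(p,"w5.png"); b=capture("side")
i=np.hstack([np.array(p["image"])[0:440,120:520],cv2.resize(np.array(b["image"])[240:420,200:360],(391,440),interpolation=2)])
cv2.imwrite("pics/w5.png",i[:,:,::-1])
E
```

```text
8.825 [0.55816013 0.25348893 0.18441453] [0.09686275 0.99529599]
```

View pics/w5.png

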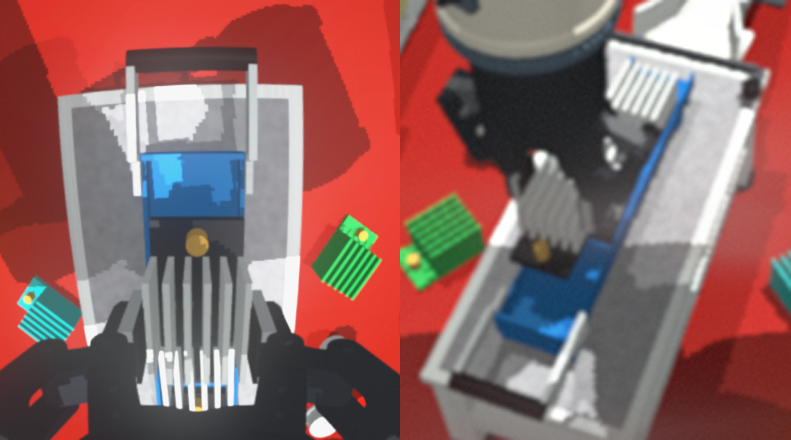

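Crop: the held sink is square to the tray, about 2 mm right of the tray middle (bar centre at crop col 192 vs 196); free floor behind. Correct and lower.

>>> {"api": "apply_moves", "payload": {
  "deltas": [
    [[6,-1.5,0,0],[0,0,20,0],[0,0,15,0],[0,0,4,0],[0,0,0,0]]
  ]
}}

```text
time_s: 9.55
tool_pos: [0.5584, 0.2608, 0.1475]
tcp_rot: [0.74, 0.672, 0.0, 0.0]
ft_force: [-0.3, 0.1, -1.4]
opening: 0.0395
grasp_force: 36.6
```

>>> {"api": "apply_moves", "payload": {
  "deltas": [
    [[0,0,2,0],[0,0,0,0]]
  ]
}}

```text
time_s: 9.8
tool_pos: [0.5584, 0.2608, 0.1455]
tcp_rot: [0.74, 0.672, 0.0, 0.0]
ft_force: [-0.1, -0.0, -0.6]
opening: 0.0393
grasp_force: 36.6
```

>>> {"api": "apply_moves", "payload": {
  "deltas": [
    [[0,-1,2,0],[0,0,1,0],[0,0,0,0]]
  ]
}}

```text
time_s: 10.18
tool_pos: [0.5573, 0.2609, 0.1422]
tcp_rot: [0.74, 0.672, -0.0, -0.0]
ft_force: [0.1, -0.5, -1.6]
opening: 0.0391
grasp_force: 36.6
```

>>> {"api": "apply_moves", "payload": {
  "deltas": [
    [[0,0,1.5,0],[0,0,0,0]]
  ]
}}

```text
time_s: 10.42
tool_pos: [0.5577, 0.261, 0.1414]
tcp_rot: [0.74, 0.672, 0.001, 0.0]
ft_force: [-1.1, -0.7, 6.8]
opening: 0.0394
grasp_force: 37.6
```

>>> {"api": "apply_moves", "payload": {
  "deltas": [
    [[0,0,0,0],[0,0,0,0],[0,0,0,0]]
  ],
  "fingers": 58
}}

```text
time_s: 10.8
tool_pos: [0.5573, 0.2609, 0.1407]
tcp_rot: [0.74, 0.672, -0.0, -0.0]
ft_force: [-0.2, 0.4, -0.0]
opening: 0.0579
grasp_force: 0.0
```

>>> {"api": "apply_moves", "payload": {
  "deltas": [
    [[0,0,-15,0],[0,0,-40,0],[0,0,-40,0],[0,0,-30,0],[0,0,0,0]]
  ]
}}

```text
time_s: 11.42
tool_pos: [0.5584, 0.2613, 0.2693]
tcp_rot: [0.74, 0.672, 0.002, 0.001]
ft_force: [0.2, 0.7, -1.6]
opening: 0.0579
grasp_force: 0.0
```

```bash
python3 - <<'E'
from h import *
s=st(); print(s["time_s"],s["tool_pos"],Rn.from_quat(s["tcp_rot"]).as_matrix()[:2,0],s["joints"]); p=capture("wrist"); save(p,"w6.png"); 
for q in("tray_bar","sink_a"):
    print(q,[(d["at"],round(d["p"],2),atz(ray(p,d["at"],s),.127 if q!="tray_bar" else .144).round(4)) for d in mark_of(p,q)])
E
```

```text
11.425 [0.55842329 0.2613382  0.26930911] [0.09575208 0.99540266] [ 3.40897771e-01  4.46464038e-01  1.31974907e+00 -1.80138161e-07
  1.37005048e+00  4.36802495e-01]
tray_bar [([313.8, 92.7], 0.65, array([0.5667, 0.3601, 0.144 ]))]
sink_a [([318.2, 356.1], 0.85, array([0.5488, 0.1353, 0.127 ])), ([193.6, 282.6], 0.79, array([0.4482, 0.2184, 0.127 ])), ([315.0, 214.5], 0.67, array([0.5587, 0.2675, 0.127 ])), ([316.8, 293.1], 0.64, array([0.5536, 0.1999, 0.127 ])), ([437.5, 233.2], 0.63, array([0.6581, 0.2427, 0.127 ]))]
```

View pics/w6.png

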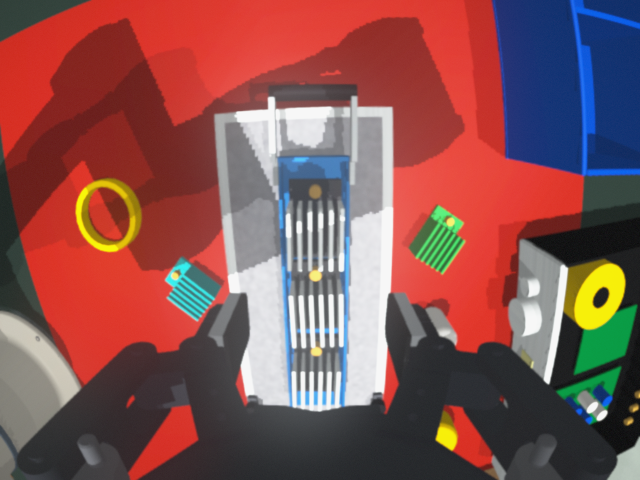

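Wrist view: all three in line in the tray, studs to the rear at (315,191), (315,275), (316,351); bar at (313,91). Shelf rear corners (215,115)/(393,108), thumbscrews (253,400)/(378,398). Now measure the shelf frame and bar.

```bash
python3 - <<'E'
from h import *
s=st(); p=capture("wrist"); a=capture("scene"); b=capture("side")
for n,uv,z in(("rearL",(215,115),.11),("rearR",(393,108),.11),("ts L",(253,400),.12),("ts R",(378,398),.12),("barL",(269,89),.15),("barR",(358,89),.15),("Ledge",(228,250),.11),("Redge",(389.5,250),.11)):
    print(n,atz(ray(p,uv,s),z).round(4))
A=mark_of(a,"tray_bar");B=mark_of(b,"tray_bar")
rs=[ray(p,(313.5,91),s)]+([ray(a,A[0]["at"])] if A else [])+([ray(b,B[0]["at"])] if B else [])
print("bar",tri(rs)); 
for n in("channel","track"):
    A=mark_of(a,n);B=mark_of(b,n)
    if A and B: print(n,tri([ray(a,A[0]["at"]),ray(b,B[0]["at"])]),A[0]["p"],B[0]["p"])
    if A: print(n,atz(ray(a,A[0]["at"]),.0336 if n=="channel" else 0))
    if B: print(n,atz(ray(b,B[0]["at"]),.0336 if n=="channel" else 0))
E
```

```text
rearL [0.4836 0.3544 0.11  ]
rearR [0.6263 0.3454 0.11  ]
ts L [0.4747 0.0808 0.12  ]
ts R [0.6016 0.0718 0.12  ]
barL [0.5343 0.3643 0.15  ]
barR [0.5947 0.3584 0.15  ]
Ledge [0.4783 0.2399 0.11  ]
Redge [0.6165 0.2268 0.11  ]
bar (array([0.56461822, 0.36262473, 0.14206958]), [np.float64(0.002348796957362595), np.float64(0.0023760670880283176), np.float64(0.004049087082134519)])
channel (array([ 0.52042554, -0.20328914,  0.02862577]), [np.float64(0.0007945401894929512), np.float64(0.0007945401894931095)]) 0.93 0.59
channel [ 0.52534626 -0.20557618  0.0336    ]
channel [ 0.51991505 -0.19694396  0.0336    ]
track [0.53688069 0.03580613 0.        ]
```

>>> {"api": "apply_moves", "payload": {
  "deltas": [
    [[50,-1,0,0],[50,-2,0,0],[0,0,0,-0.177],[0,0,0,-0.177],[0,0,0,-0.177]]
  ],
  "fingers": 42
}}

```text
time_s: 12.65
tool_pos: [0.5638, 0.3609, 0.2655]
tcp_rot: [0.535, 0.845, -0.0, -0.0]
ft_force: [0.1, -0.8, -0.2]
opening: 0.0419
grasp_force: 0.0
```

>>> {"api": "apply_moves", "payload": {
  "deltas": [
    [[0,0,10,-0.177],[0,0,10,-0.176],[0,0,10,-0.176],[0,0,10,-0.176],[0,0,10,-0.176]]
  ]
}}

```text
time_s: 13.28
tool_pos: [0.5639, 0.3607, 0.2153]
tcp_rot: [0.124, 0.992, -0.0, -0.0]
ft_force: [0.1, 0.0, -0.0]
opening: 0.042
grasp_force: 0.0
```

>>> {"api": "apply_moves", "payload": {
  "deltas": [
    [[0,0,10,-0.175],[0,0,0,0],[0,0,0,0]]
  ]
}}

```text
time_s: 13.65
tool_pos: [0.5641, 0.3608, 0.2062]
tcp_rot: [0.042, 0.999, 0.0, 0.0]
ft_force: [1.0, -0.3, -0.0]
opening: 0.0417
grasp_force: 0.0
```

```bash
python3 - <<'E'
from h import *
s=st(); print(s["time_s"],s["tool_pos"],Rn.from_quat(s["tcp_rot"]).as_matrix()[:2,:2],s["joints"]); p=capture("wrist"); save(p,"w7.png"); 
print([(d["at"],round(d["p"],2),atz(ray(p,d["at"],s),.144).round(4)) for d in mark_of(p,"tray_bar")])
E
```

```text
13.65 [0.56405249 0.36082621 0.20616769] [[-0.99647129  0.08393353]
 [ 0.08393361  0.99647133]] [ 4.79970933e-01  5.79362619e-01  1.25666683e+00  8.38294758e-06
  1.30515430e+00 -1.00679516e+00]
[([320.8, 260.2], 0.61, array([0.5655, 0.3615, 0.144 ]))]
```

View pics/w7.png

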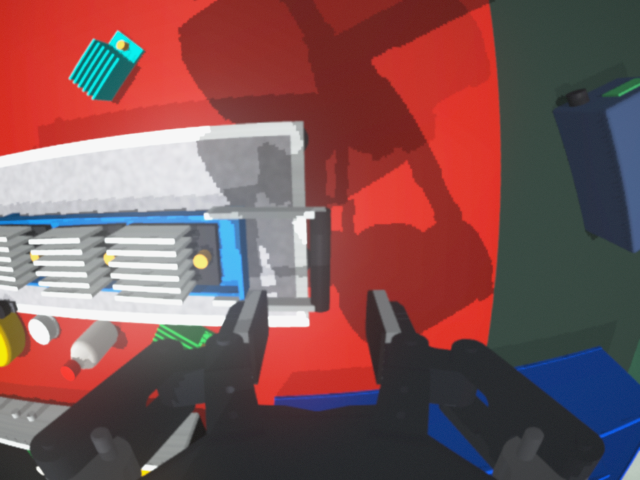

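Wrist view: bar at (320,260), square between the open fingers (centre col 317). Descend and grip it.

>>> {"api": "apply_moves", "payload": {
  "deltas": [
    [[-1.5,0.5,20,0],[0,0,35,0],[0,0,20,0],[0,0,4,0],[0,0,0,0]]
  ]
}}

```text
time_s: 14.38
tool_pos: [0.5658, 0.3613, 0.1275]
tcp_rot: [0.04, 0.999, 0.0, 0.0]
ft_force: [-0.8, 0.1, 0.6]
opening: 0.0421
grasp_force: 0.0
```

>>> {"api": "apply_moves", "payload": {
  "deltas": [
    [[0,0,0,0],[0,0,0,0],[0,0,0,0],[0,0,0,0]]
  ],
  "fingers": 0,
  "newtons": 25
}}

```text
time_s: 14.88
tool_pos: [0.5659, 0.3613, 0.1278]
tcp_rot: [0.04, 0.999, 0.0, 0.001]
ft_force: [-1.0, -0.6, 6.9]
opening: 0.0105
grasp_force: 24.3
```

>>> {"api": "apply_moves", "payload": {
  "deltas": [
    [[2,-5,0,-0.01],[3,-8,0,-0.012],[3,-8,0,0],[3,-8,0,0],[0,-5,0,0]]
  ]
}}

```text
time_s: 15.5
tool_pos: [0.5528, 0.3281, 0.1278]
tcp_rot: [0.029, 1.0, 0.001, 0.001]
ft_force: [-0.6, 3.3, 5.7]
opening: 0.0107
grasp_force: 24.5
```

>>> {"api": "apply_moves", "payload": {
  "deltas": [
    [[0,-2,0,0],[0,-2,0,0],[0,-2,0,0]]
  ]
}}

```text
time_s: 15.88
tool_pos: [0.5526, 0.3224, 0.1278]
tcp_rot: [0.029, 1.0, 0.001, 0.001]
ft_force: [0.1, 4.2, 5.5]
opening: 0.0111
grasp_force: 24.6
```

```bash
cat > m.py <<'E'
from h import *
s=st(); R=Rn.from_quat(s["tcp_rot"]).as_matrix(); print(s["time_s"],s["tool_pos"].round(4),R[:2,1].round(4),"F",s["ft_force"].round(1),"tau",s["torque"].round(2),s["opening"],s["grasp_force"])
a=capture("scene");b=capture("side");p=capture("wrist")
for n,z in(("tray",.110),("tray_bar",.144),("sink_a",.127)):
    for m,c in(("scene",a),("side",b),("wrist",p)):
        print(n,m,[(np.round(d["at"],0),round(d["p"],2),atz(ray(c,d["at"],s),z)[:2].round(3)) for d in mark_of(c,n)])
E
python3 m.py
```

```text
15.875 [0.5526 0.3224 0.1278] [0.0577 0.9983] F [0.1 4.2 5.5] tau [ 0.47 -0.03 -0.  ] 0.011059938438571351 24.567965269088745
tray scene [(array([342., 230.]), 0.7, array([0.543, 0.058]))]
tray side [(array([311., 268.]), 0.98, array([0.539, 0.057]))]
tray wrist []
tray_bar scene [(array([442., 180.]), 0.66, array([0.539, 0.326]))]
tray_bar side [(array([259., 382.]), 0.64, array([0.547, 0.328]))]
tray_bar wrist [(array([318., 327.]), 0.64, array([0.553, 0.321]))]
sink_a scene [(array([383., 211.]), 0.87, array([0.552, 0.151])), (array([445., 289.]), 0.74, array([0.806, 0.073])), (array([408., 201.]), 0.73, array([0.547, 0.222])), (array([355., 216.]), 0.58, array([0.536, 0.094]))]
sink_a side [(array([292., 306.]), 0.98, array([0.544, 0.167])), (array([306., 276.]), 0.96, array([0.539, 0.092])), (array([214., 343.]), 0.65, array([0.65 , 0.273])), (array([280., 334.]), 0.63, array([0.548, 0.228])), (array([366., 360.]), 0.57, array([0.398, 0.24 ]))]
sink_a wrist [(array([ 23., 293.]), 0.93, array([0.544, 0.16 ])), (array([114.,  45.]), 0.8, array([0.433, 0.243])), (array([117., 301.]), 0.57, array([0.548, 0.225]))]
```

>>> {"api": "apply_moves", "payload": {
  "deltas": [
    [[0,-1,-0.5,0],[0,-1.5,0,0],[0,-1.5,0,0],[0,0,0,0]]
  ]
}}

```text
time_s: 16.98
tool_pos: [0.552, 0.3179, 0.1278]
tcp_rot: [0.029, 1.0, 0.0, 0.0]
ft_force: [-0.5, 0.7, 6.6]
opening: 0.0109
grasp_force: 24.8
```

>>> {"api": "apply_moves", "payload": {
  "deltas": [
    [[0,-1,0,0],[0,-1,0,0],[0,-1,0,0]]
  ]
}}

```text
time_s: 17.35
tool_pos: [0.5519, 0.3152, 0.1278]
tcp_rot: [0.029, 1.0, 0.0, 0.001]
ft_force: [0.1, 4.0, 6.2]
opening: 0.0107
grasp_force: 24.8
```

>>> {"api": "apply_moves", "payload": {
  "deltas": [
    [[0,-1,0,0],[0,-1,0,0],[0,-1,0,0]]
  ]
}}

```text
time_s: 17.73
tool_pos: [0.5517, 0.3121, 0.1278]
tcp_rot: [0.029, 1.0, 0.0, 0.0]
ft_force: [-0.1, 2.8, 6.0]
opening: 0.0106
grasp_force: 24.8
```

>>> {"api": "apply_moves", "payload": {
  "deltas": [
    [[0,-1,0,0],[0,-1,0,0],[0,-1,0,0]]
  ]
}}

```text
time_s: 18.1
tool_pos: [0.5515, 0.3092, 0.1278]
tcp_rot: [0.029, 1.0, 0.0, 0.001]
ft_force: [-0.2, 3.1, 5.6]
opening: 0.0107
grasp_force: 24.8
```

>>> {"api": "apply_moves", "payload": {
  "deltas": [
    [[0,-1,0,0],[0,-1,0,0],[0,-0.5,0,0]]
  ]
}}

```text
time_s: 18.48
tool_pos: [0.5514, 0.3066, 0.1278]
tcp_rot: [0.029, 1.0, 0.0, 0.001]
ft_force: [-0.7, 2.9, 6.3]
opening: 0.011
grasp_force: 24.8
```

>>> {"api": "apply_moves", "payload": {
  "deltas": [
    [[0,-1,0,0],[0,-1,0,0],[0,-0.5,0,0]]
  ]
}}

```text
time_s: 18.85
tool_pos: [0.5512, 0.3042, 0.1278]
tcp_rot: [0.029, 1.0, 0.0, 0.0]
ft_force: [0.2, 3.7, 6.7]
opening: 0.0107
grasp_force: 24.8
```

>>> {"api": "apply_moves", "payload": {
  "deltas": [
    [[0,-1,0,0],[0,-1,0,0],[0,-0.5,0,0]]
  ]
}}

```text
time_s: 19.23
tool_pos: [0.5511, 0.3017, 0.1278]
tcp_rot: [0.029, 1.0, 0.0, 0.001]
ft_force: [0.5, 5.6, 5.5]
opening: 0.0112
grasp_force: 24.8
```

>>> {"api": "apply_moves", "payload": {
  "deltas": [
    [[0,-0.5,0,0],[0,-0.5,0,0]]
  ]
}}

```text
time_s: 19.48
tool_pos: [0.5512, 0.3016, 0.1279]
tcp_rot: [0.029, 1.0, 0.001, 0.001]
ft_force: [0.4, 13.0, 2.7]
opening: 0.0111
grasp_force: 24.8
```

Contact with the rail at bar y ≈ 0.3016. Ease off and begin tipping.

>>> {"api": "apply_moves", "payload": {
  "deltas": [
    [[0,0.7,0,0],[0,-0.6,-4.5,0],[0,-0.7,-4.5,0],[0,-0.8,-4.5,0],[0,0,0,0]]
  ]
}}

```text
time_s: 20.1
tool_pos: [0.5509, 0.2999, 0.1412]
tcp_rot: [0.029, 1.0, 0.001, 0.0]
ft_force: [0.8, 10.0, -1.7]
opening: 0.0107
grasp_force: 24.5
```

>>> {"api": "apply_moves", "payload": {
  "deltas": [
    [[0,-0.7,-6.8,0],[0,-1.4,-6.7,0],[0,-1.7,-6.7,0],[0,-1.8,-6.7,0],[0,0,0,0]]
  ]
}}

```text
time_s: 20.72
tool_pos: [0.5507, 0.2944, 0.1684]
tcp_rot: [0.029, 1.0, 0.001, 0.001]
ft_force: [0.3, 10.2, -0.4]
opening: 0.0109
grasp_force: 24.6
```

>>> {"api": "apply_moves", "payload": {
  "deltas": [
    [[0,0.6,0,0],[0,-1.9,-6.6,0],[0,-2.1,-6.6,0],[0,0,0,0]]
  ]
}}

```text
time_s: 21.22
tool_pos: [0.5504, 0.2907, 0.1814]
tcp_rot: [0.029, 1.0, 0.001, 0.0]
ft_force: [0.6, 9.2, 0.6]
opening: 0.0109
grasp_force: 24.6
```

```bash
python3 m.py
```

```text
21.225 [0.5504 0.2907 0.1814] [0.0578 0.9983] F [0.6 9.2 0.6] tau [ 1.48 -0.14 -0.01] 0.010903700605405573 24.573437869548798
tray scene [(array([332., 233.]), 0.81, array([0.54 , 0.036]))]
tray side [(array([313., 264.]), 0.83, array([0.538, 0.044])), (array([284., 309.]), 0.73, array([0.56 , 0.165]))]
tray wrist []
tray_bar scene [(array([436., 159.]), 0.96, array([0.453, 0.392]))]
tray_bar side [(array([263., 349.]), 0.59, array([0.561, 0.271]))]
tray_bar wrist [(array([318., 324.]), 0.6, array([0.58 , 0.288]))]
sink_a scene [(array([445., 288.]), 0.97, array([0.802, 0.075])), (array([373., 207.]), 0.9, array([0.526, 0.147])), (array([345., 216.]), 0.84, array([0.524, 0.078])), (array([400., 190.]), 0.7, array([0.499, 0.243]))]
sink_a side [(array([298., 289.]), 0.82, array([0.545, 0.126])), (array([366., 362.]), 0.78, array([0.397, 0.243])), (array([309., 266.]), 0.7, array([0.54 , 0.067])), (array([286., 309.]), 0.66, array([0.553, 0.176]))]
sink_a wrist [(array([172.,  55.]), 0.95, array([0.427, 0.217])), (array([  8., 256.]), 0.76, array([0.536, 0.061])), (array([ 64., 273.]), 0.75, array([0.55 , 0.117])), (array([142., 285.]), 0.6, array([0.56 , 0.179]))]
```

>>> {"api": "apply_moves", "payload": {
  "deltas": [
    [[0,0.8,0,0],[0,0,0,0]]
  ]
}}

```text
time_s: 22.08
tool_pos: [0.55, 0.291, 0.1807]
tcp_rot: [0.029, 1.0, 0.0, -0.0]
ft_force: [-0.2, 5.2, -1.6]
opening: 0.011
grasp_force: 24.5
```

>>> {"api": "apply_moves", "payload": {
  "deltas": [
    [[0,-2.1,-6.5,0],[0,-2.4,-6.4,0],[0,-2.6,-6.3,0],[0,-2.7,-6.3,0]]
  ]
}}

```text
time_s: 22.58
tool_pos: [0.5497, 0.2815, 0.2067]
tcp_rot: [0.029, 1.0, 0.001, 0.0]
ft_force: [1.0, 8.6, 0.7]
opening: 0.0103
grasp_force: 24.5
```

```bash
python3 m.py | egrep "^[0-9]|sink_a s"
```

```text
22.575 [0.5497 0.2815 0.2067] [0.0577 0.9983] F [1.  8.6 0.7] tau [ 1.41 -0.18  0.02] 0.010327717454465944 24.46501851081848
sink_a scene [(array([383., 188.]), 0.91, array([0.471, 0.216])), (array([359., 211.]), 0.57, array([0.525, 0.112])), (array([335., 276.]), 0.57, array([ 0.678, -0.052]))]
sink_a side [(array([306., 270.]), 0.8, array([0.543, 0.077])), (array([294., 287.]), 0.76, array([0.554, 0.125])), (array([215., 346.]), 0.67, array([0.645, 0.277])), (array([366., 359.]), 0.58, array([0.398, 0.237])), (array([318., 252.]), 0.55, array([0.533, 0.028]))]
```

>>> {"api": "apply_moves", "payload": {
  "deltas": [
    [[0,0.5,0,0],[0,0,0,0],[0,-2.9,-6.2,0],[0,-3.0,-6.1,0],[0,0,0,0]]
  ]
}}

```text
time_s: 23.8
tool_pos: [0.5496, 0.2759, 0.2193]
tcp_rot: [0.029, 1.0, 0.001, 0.001]
ft_force: [1.1, 7.1, 1.1]
opening: 0.0111
grasp_force: 24.6
```

```bash
python3 m.py | egrep "^[0-9]|sink_a s"
```

```text
23.8 [0.5496 0.2759 0.2193] [0.0579 0.9983] F [1.1 7.1 1.1] tau [ 1.23 -0.12  0.02] 0.011050001808986925 24.627001583576202
sink_a scene [(array([262., 280.]), 0.94, array([ 0.618, -0.157])), (array([286., 259.]), 0.91, array([ 0.589, -0.094])), (array([236., 293.]), 0.72, array([ 0.626, -0.208])), (array([445., 292.]), 0.7, array([0.81 , 0.068]))]
sink_a side [(array([216., 346.]), 0.82, array([0.645, 0.276])), (array([336., 229.]), 0.78, array([ 0.514, -0.046])), (array([344., 219.]), 0.72, array([ 0.503, -0.082])), (array([366., 360.]), 0.67, array([0.398, 0.239])), (array([329., 239.]), 0.62, array([ 0.52 , -0.015]))]
```

```bash
cat > ch.py <<'E'
from h import *
a=capture("scene");b=capture("side"); 
A=[d["at"] for d in mark_of(a,"sink_a")];B=[d["at"] for d in mark_of(b,"sink_a")]
print(st()["time_s"],np.round(A),np.round(B))
d=np.array([-.06,-.998]);e=np.array([-.998,.06])
for u in A:
    for v in B:
        p,er=tri([ray(a,u),ray(b,v)])
        if max(er)<.006:
            q=p[:2]-[.536,.043]; X=q@d; Z=p[2]; dx=X-.249; dz=Z-.0336; c,s=np.cos(.3),np.sin(.3)
            print(np.round(u),np.round(v),p.round(3),"chan x,y,z",np.round([c*dx-s*dz, -(q@e), s*dx+c*dz],3))
E
python3 ch.py
```

```text
24.6 [[287. 259.]
 [261. 279.]
 [234. 292.]
 [444. 289.]] [[326. 240.]
 [215. 345.]
 [341. 217.]
 [335. 233.]
 [366. 360.]]
[287. 259.] [326. 240.] [ 0.535 -0.06   0.08 ] chan x,y,z [-0.154  0.005  0.001]
[261. 279.] [335. 233.] [ 0.527 -0.114  0.051] chan x,y,z [-0.093  0.    -0.01 ]
[234. 292.] [341. 217.] [ 0.526 -0.172  0.047] chan x,y,z [-0.036  0.003  0.003]
[444. 289.] [215. 345.] [ 0.696  0.205 -0.002] chan x,y,z [-0.391  0.15  -0.158]
```

>>> {"api": "apply_moves", "payload": {
  "deltas": [
    [[0,4,0,0],[0,6.5,12.3,0],[0,6,12.6,0],[0,5.2,12.9,0],[0,4.4,13.2,0]]
  ]
}}

```text
time_s: 25.22
tool_pos: [0.5506, 0.302, 0.1664]
tcp_rot: [0.029, 1.0, -0.0, -0.0]
ft_force: [1.5, -0.4, -0.4]
opening: 0.0109
grasp_force: 24.3
```

>>> {"api": "apply_moves", "payload": {
  "deltas": [
    [[0,3.7,13.2,0],[0,3,12,0],[0,1.5,8,0],[0,0.5,3,0],[0,0,0,0]]
  ]
}}

```text
time_s: 25.85
tool_pos: [0.5515, 0.3104, 0.1317]
tcp_rot: [0.029, 1.0, 0.0, 0.0]
ft_force: [-0.6, -0.3, -0.9]
opening: 0.0109
grasp_force: 24.4
```

>>> {"api": "apply_moves", "payload": {
  "deltas": [
    [[0,0.3,2,0],[0,0,1,0],[0,0,0.8,0],[0,0,0,0]]
  ]
}}

```text
time_s: 26.35
tool_pos: [0.5521, 0.3113, 0.1288]
tcp_rot: [0.029, 1.0, 0.001, 0.001]
ft_force: [-0.4, 2.6, 7.6]
opening: 0.0108
grasp_force: 25.3
```

>>> {"api": "apply_moves", "payload": {
  "deltas": [
    [[0,0,0,0],[0,0,0,0],[0,0,0,0],[0,0,0,0]]
  ],
  "fingers": 42
}}

```text
time_s: 26.85
tool_pos: [0.5513, 0.3107, 0.1276]
tcp_rot: [0.029, 1.0, -0.0, -0.0]
ft_force: [0.5, -0.6, -0.6]
opening: 0.0418
grasp_force: 0.0
```

>>> {"api": "apply_moves", "payload": {
  "deltas": [
    [[0,0,-15,0],[0,0,-35,0],[0,0,-40,0],[0,0,-40,0],[0,0,0,0]]
  ]
}}

```text
time_s: 27.48
tool_pos: [0.5528, 0.3114, 0.2621]
tcp_rot: [0.029, 1.0, 0.001, 0.003]
ft_force: [-0.5, -0.1, 0.2]
opening: 0.0416
grasp_force: 0.0
```

```bash
python3 ch.py; python3 m.py | egrep "^[0-9]|tray"
```

```text
27.675 [[446. 289.]
 [290. 261.]
 [234. 292.]
 [258. 280.]] [[365. 362.]
 [324. 238.]
 [336. 233.]
 [216. 345.]]
[446. 289.] [216. 345.] [ 0.695  0.206 -0.002] chan x,y,z [-0.392  0.148 -0.158]
[290. 261.] [324. 238.] [ 0.54  -0.06   0.081] chan x,y,z [-0.154  0.01   0.002]
[258. 280.] [336. 233.] [ 0.523 -0.118  0.049] chan x,y,z [-0.088 -0.003 -0.011]
27.675 [0.5509 0.3105 0.2571] [0.0578 0.9983] F [-0.   0.1  0.2] tau [ 0.   -0.05  0.01] 0.04220164658282544 0.0
tray scene [(array([334., 232.]), 0.89, array([0.541, 0.041]))]
tray side [(array([315., 266.]), 0.74, array([0.533, 0.051]))]
tray wrist [(array([ 47., 228.]), 0.77, array([0.538, 0.043]))]
tray_bar scene [(array([441., 182.]), 0.68, array([0.545, 0.315]))]
tray_bar side [(array([262., 374.]), 0.57, array([0.548, 0.314]))]
tray_bar wrist [(array([315., 234.]), 0.73, array([0.55 , 0.308]))]
```

Everything is in place, with the tray flat near the rail and all three sinks at the stop. Handing in.

```bash
python3 -c "
from plant import workorder; print(workorder.hand_in())"
```

```text
the job is handed in; nothing more can be done
None
```

I handed the job in at about 28 s of the 64 s allowed; no verdict came back. By the camera estimates, all three heat-sinks are in single file against the end stop, the tray is flat on the shelf near the rail, and the gripper is clear. I did not re-measure the other bench items at the end.

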